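# Show a specimen vial's coded underside to the reader

## Task

Register the specimen vial whose orange cap stands open: with the vial still in its block, press the hinged cap down until it snaps and stays shut when you let go, then draw the vial up out of its well. Tip it so that its coded underside looks squarely into the dark window of the code reader, centred on the window and about 10 cm in front of it, and finish while still holding it there in the gripper. Leave the blue-capped and green-capped vials in their wells.

Things in the scene. Friction and masses are not known exactly. Their poses are not given: they have to be found in the camera images.
- vial_orange_mid (a point): Specimen vial with an orange cap: pale plastic tube, diameter 26 mm, 70 mm tall, 77 mm with the cap shut, about 40 g; rim collar 29 mm across at 65.5 to 69.5 mm. Point on its axis, 50 mm above the underside; z along the axis to the mouth, +y towards the cap's hinge. It stands in one of the three wells, 28 mm inside the block, the rest above; lifts out with little friction.
- orange_underside (a point): Centre of the orange-capped vial's underside, which carries the square black-and-white code; same axes as the vial (z to the mouth, so the code looks along -z).
- orange_cap (a joint): Angle of the orange cap about its hinge, rad: 0 = shut flat on the rim, grows as it opens, 1.3 = stop. A light spring holds it open near 0.9. A small sprung clip on the cap's front (opposite the hinge) meets the rim bead at about 0.18; pressed down firmly on top (5 N, up to 15 N) it snaps over and holds the cap shut (below 0.05). Let go before that, the cap springs open again.
- orange_cap_top (a point): Centre of the orange cap's top face, z axis out of that face. The cap is a disc 30 mm across, 7 mm thick, with a thumb tab and snap clip opposite the hinge (reaching 19 mm from the vial's axis). The hinge lies level with the rim (70 mm above the vial's underside), 16.5 mm from the vial's axis on its +y side. Shut, this top is 77 mm above the vial's underside, on its axis.
- vial_blue_mid (a point): A vial of the same size and shape with its blue cap shut, in another well of the block; point on its axis, 50 mm above the underside. Leave it in place.
- vial_green_mid (a point): A vial of the same size and shape with its green cap shut, in another well of the block; point on its axis, 50 mm above the underside. Leave it in place.
- vial_block: Heavy fixed aluminium block on a black foot that holds the three vials upright. Foot 64 x 172 mm, block 56 x 164 mm, 36 mm high in all. Origin at the centre of its underside, on the bench; the three wells (28 mm deep, floor 8 mm above the bench, slightly wider than the vials) lie in a row along its y axis, 50 mm apart, the middle one at its centre.
- code_reader: Bench code reader fixed to the bench: grey foot 92 x 88 mm, short column, pale head whose dark window faces its own -x side, tilted back 45 degrees so that it looks obliquely upward. Origin on the bench under the head. Foot 12 mm high; its highest corner is about 120 mm above the bench.
- reader_window: The reader's head: origin at the centre of the dark window (window 40 x 46 mm, head 58 x 68 x 40 mm, lying behind the window), 95 mm above the bench. Its z axis is the window's outward normal (45 degrees above level, towards the reader's front); its y axis is level.

How it is judged:
By the outcome, as a careful person would: the job done as asked, in the order asked, and still so for the second after the job is handed in, while the arm keeps its last pose, push and grip.
It also fails if it takes over 48 s, if anything falls off the work surface, if the arm or the gripper's body presses on something with over 40 N, if the wrist force passes 120 N, or if a joint passes its speed limit or range.

## Robot

A 6-joint arm with a two-finger parallel gripper is mounted at the origin on a cart in front of the work surface, level with it; the furniture and walls round the work are solid. World frame = base frame: x ahead of the robot, y to its left, z up, the work surface at z = 0. Lengths are in m, angles in rad, forces in N, time in s.
With the tool pointing down it reaches from about 0.25 to 0.775 m from the base axis. Payload 4 kg.
Tool frame: the origin (TCP) lies midway between the tips of the shut fingers; the grasp point (between the pads) lies 19 mm behind it; x points along the fingers, y is the direction in which the jaws open and shut, and the axes are right-handed (so a half turn about x gives the same grasp; the last joint's range is limited). The gripper opens to 85 mm and grips with 20 to 120 N. Pads are 22 mm wide; open, the fingers measure 114 mm over their backs; the gripper's body (76 mm by 85 mm) begins 54 mm behind the grasp point. The pads swing forward as they close: fully open they stand 13 mm farther back than shut.
Start: joints at [-1.422, 0.087, 1.371, -0, 1.684, -0.103], TCP at [0.137, -0.533, 0.231] pointing down, gripper open.
Joint ranges: [-3.1, 3.1], [-0.76, 2.03], [0.27, 2.55], [-1.08, 4.22], [0.17, 2.65], [-2.57, 2.57]. Speed limits (rad/s): [2.79, 2.79, 3.14, 3.14, 3.14, 3.14].

## Interface

Orientations are given as a unit quaternion [x, y, z, w].
In Python, from workcell import bot gives the robot as it stands.
- The arm moves only by the shell command python3 -m creep 'ROWS' [OPENING] [FORCE]. ROWS is JSON, a list that holds one entry, the list of rows, each a list of 6 numbers: the shift along the tool's x, y, z in mm, then the turn, a rotation vector about the tool's x, y, z in degrees. A call has exactly 10 rows; each row shifts and turns the commanded pose from where the row before left it, along the tool's axes as they then stand; what a row does not reach is not made up. A row lasts 1/8 s, in which the tool goes at most 62.5 mm and 10.7 degrees, less where a joint would pass 70% of its speed; a pose out of reach is approached as far as the arm can. A call is refused whole if a number of a shift passes 62.5 or a number of a turn 10.7, either way. A call with a gripper value outside its range is refused whole. OPENING is the opening, from 0 (shut) to 1 (fully open), set as the call begins (- or left out, the last holds). The fingers move at their own pace and stop on an object; FORCE is the grip in N (left out, the last holds). Time passes only in rows, so rows that do not move let the fingers close, or fill a call up. It gives the time, the measured TCP pose, the force and the opening at its end, in the units of the state.
- bot.get_state(): the state, without advancing time (a new reading comes with each control period).
- bot.capture(name): name is "scene" or "top" or "wrist"; returns the picture (420x560x3 uint8, red, green, blue); there is no depth.
- bot.calibration(name): a dict with "fx", "fy", "cx", "cy" (pixels), "k1" (the pictures are not rectified: a ray, as slopes to the right and down, at radius r is drawn at 1 + k1 r^2 times it, then the intrinsics apply), "origin" and "orientation" of the camera in the world. Camera axes: x right, y up, looking along -z (the intrinsics and any distortion apply to the point x, -y, -z); pixel columns grow to the right and rows downward; lengths in m; the calibration is good to about 2 mm. A picture is of the moment at which its call begins: read the wrist's pose just before it. calibration takes no time and is no camera call; for the wrist camera it gives the pose at the moment of the call.
- bot.job_done(): hands the job in, once; it reports no verdict.
Trained networks look in the newest picture that a camera, given by its name, has taken for a name from the list of things; names that differ only in an ending like _2 or _b are one class to them, and where a whole thing is asked for, a point or a joint stands for the part that bears it (a point fixed in the world has none). Each returns a list of dicts, best first, with "p" (0 to 1); they miss things now and then, are a little off and sometimes report something else, mostly with a low value. They report only what shows in the picture. A call takes as long as a camera call.
- bot.cut_out(camera, name): "region" (420x560 bool, what is visible of it) and "centre" ([column, row] in pixels, amid what is visible of it).
The state is a dict: "t": time; "joint_pos": joint angles; "joint_vel": joint speeds; "tau": joint torques, N m; "tool_pos": TCP position; "orientation": TCP orientation; "wrist_force": force on the tool from outside, world axes, zero at the start; "torque": the same for the moment, N m; "grip_width": finger opening in m.
Only numpy, scipy, OpenCV 4.12 (cv2) and the standard library are available. Lean on these libraries where they do the work, as an engineer would, in place of code of your own. Each camera call takes 0.05 s, during which the arm holds its last target. There are 200 camera calls.

## Working session

There is one attempt and no reset: what is moved stays moved. The work goes in short steps, Python scripts to look and compute and a shell command to move; the robot and the scene stay as the last step left them, time stands still between calls to the robot, and variables do not carry over. Pictures are saved under pics/ and viewed, about 8 in all and at most 12, crops included, and the job is handed in when it is done.

```bash
ls; mkdir -p pics; cat > h.py <<'E'
import numpy as np, cv2
from scipy.spatial.transform import Rotation as R
from workcell import bot
def cap(n,f):
    im=bot.capture(n); cv2.imwrite('pics/'+f,im[:,:,::-1]); return im
def ray(c,u,v):
    K=np.array([[c['fx'],0,c['cx']],[0,c['fy'],c['cy']],[0,0,1.]])
    p=cv2.undistortPoints(np.array([[[u,v]]],float),K,np.array([c['k1'],0,0,0.]))[0,0]
    d=R.from_quat(c['orientation']).apply([p[0],-p[1],-1]); return np.array(c['origin']),d/np.linalg.norm(d)
def onz(c,u,v,z):
    o,d=ray(c,u,v); return o+d*(z-o[2])/d[2]
def proj(c,P):
    q=R.from_quat(c['orientation']).inv().apply(np.atleast_2d(P)-np.array(c['origin']))
    x=q[:,0]/-q[:,2]; y=-q[:,1]/-q[:,2]; s=1+c['k1']*(x*x+y*y)
    return np.c_[c['fx']*x*s+c['cx'],c['fy']*y*s+c['cy']]
def tri(rs):
    A=0;b=0
    for o,d in rs:
        M=np.eye(3)-np.outer(d,d);A=A+M;b=b+M@o
    return np.linalg.solve(A,b)
E
python3 - <<'E'
from h import *
s=bot.get_state(); print(s['t'],s['tool_pos'],s['orientation'],s['grip_width'])
a=cap('scene','s.png');b=cap('top','t.png')
cv2.imwrite('pics/st.png',np.hstack([a,b])[:,:,::-1])
for cam in('scene','top'):
    print(cam,bot.calibration(cam))
    for n in('vial_orange_mid','orange_cap_top','orange_cap','vial_blue_mid','vial_green_mid','vial_block','code_reader','reader_window'):
        for d in bot.cut_out(cam,n)[:2]:
            print(n,round(d['p'],2),np.round(d['centre'],1),d['region'].sum())
E
```

```text
pics
0.0 [ 0.13693418 -0.53216433  0.2301226 ] [-0.70149196 -0.08956534  0.70153129 -0.08798252] 0.08534651008145167
scene {'fx': 539.8134440562551, 'fy': 539.8134440562551, 'cx': 273.1928803342151, 'cy': 218.14732448063484, 'k1': -0.21273384172915055, 'origin': array([ 0.17176452, -0.93076936,  0.55951184]), 'orientation': array([ 0.46386139, -0.10336212, -0.19676949,  0.85757253])}
vial_orange_mid 0.71 [221.2 238.3] 283
vial_orange_mid 0.67 [218.  215.2] 395
orange_cap_top 0.57 [218.8 208.5] 149
orange_cap 0.67 [216.2 210.2] 148
vial_blue_mid 0.67 [222.9 266. ] 639
vial_blue_mid 0.16 [223.4 287.1] 2172
vial_green_mid 0.8 [219.5 237.4] 345
vial_green_mid 0.49 [219.2 208. ] 148
vial_block 0.71 [216.4 213.9] 404
vial_block 0.6 [223.1 287.3] 2156
code_reader 0.91 [345.2 265.4] 3826
reader_window 0.96 [347.5 238.4] 1707
top {'fx': 516.2781253784791, 'fy': 516.2781253784791, 'cx': 276.9696799675485, 'cy': 209.20267201822915, 'k1': -0.14756665173109862, 'origin': array([ 0.44981216, -0.31445323,  0.9510437 ]), 'orientation': array([ 0.01179981, -0.00717418, -0.70556307,  0.70851256])}
vial_orange_mid 0.58 [231.6 246.2] 358
orange_cap_top 0.64 [226.5 246.9] 225
orange_cap 0.47 [226.6 248.5] 213
orange_cap 0.3 [314.3 162.7] 2435
vial_blue_mid 0.85 [286.8 267.1] 292
vial_green_mid 0.85 [261.3 255.4] 295
vial_block 0.56 [266.8 249.1] 2269
code_reader 0.83 [315.2 161.9] 2476
code_reader 0.65 [225.4 248.2] 242
reader_window 0.82 [321.9 159.4] 1567
```

View pics/s.png

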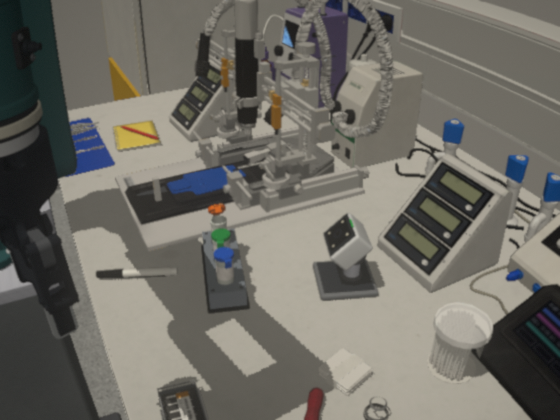

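View pics/t.png

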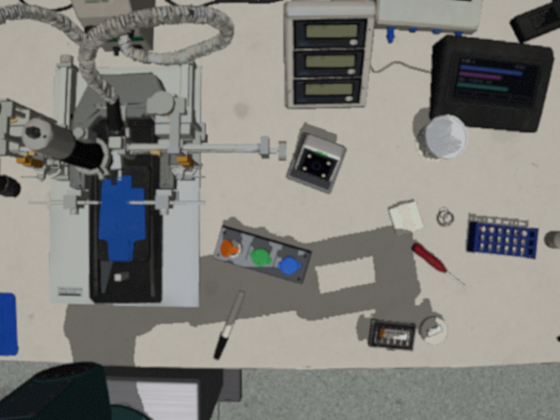

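```bash
cat > m.py <<'E'
from h import *
c=bot.calibration('top'); cs=bot.calibration('scene')
im=cv2.imread('pics/t.png'); ims=cv2.imread('pics/s.png')
def blob(im,near,lo,hi,r=22):
    h=cv2.cvtColor(im,cv2.COLOR_BGR2HSV); m=cv2.inRange(h,lo,hi)
    w=np.zeros_like(m); cv2.circle(w,near,r,255,-1); m&=w
    v,u=np.nonzero(m); return u.mean(),v.mean(),len(u)
g=dict(orange=((3,130,100),(20,255,255),(228,247),(217,210)),green=((45,100,60),(80,255,255),(261,256),(221,237)),blue=((100,130,80),(125,255,255),(288,266),(224,256)))
for n,(lo,hi,a,b) in g.items():
    A=blob(im,a,lo,hi);B=blob(ims,b,lo,hi)
    p=tri([ray(c,*A[:2]),ray(cs,*B[:2])])
    print(n,np.round(A,1),np.round(B,1),'tri',p.round(4),'top@.085',onz(c,*A[:2],.085).round(4),'scene@.082',onz(cs,*B[:2],.082).round(4))
E
python3 m.py
python3 - <<'E'
from h import *
a=cv2.imread('pics/t.png');b=cv2.imread('pics/s.png')
A=cv2.resize(a[120:300,200:360],None,fx=2.5,fy=2.5,interpolation=2);B=cv2.resize(b[190:320,190:390],(400,260),interpolation=2)
B=cv2.resize(b[195:315,195:295],(375,450),interpolation=2)
cv2.imwrite('pics/crop.png',np.hstack([A,B]))
E
```

```text
orange [227.7 248.3 200. ] [216.  208.3 135. ] tri [ 0.4064 -0.2269  0.0964] top@.085 [ 0.4071 -0.2262  0.085 ] scene@.082 [ 0.4126 -0.2043  0.082 ]
green [260.4 256.7 266. ] [220.3 235.8 208. ] tri [ 0.392  -0.2807  0.0805] top@.085 [ 0.3932 -0.2812  0.085 ] scene@.082 [ 0.3904 -0.2822  0.082 ]
blue [289.1 265.4 290. ] [223.9 255.  248. ] tri [ 0.3782 -0.3294  0.0812] top@.085 [ 0.3788 -0.3294  0.085 ] scene@.082 [ 0.3775 -0.3303  0.082 ]
```

View pics/crop.png

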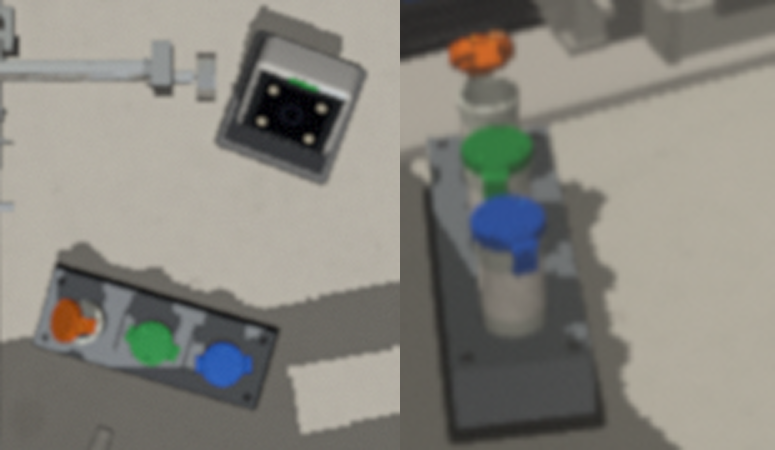

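```bash
cat > rel.py <<'E'
from h import *
def rel(P,Rt):
    s=bot.get_state(); R0=R.from_quat(s['orientation'])
    d=R0.inv().apply(np.array(P)-s['tool_pos'])*1000
    print('shift mm (tool axes now)',d.round(1),'turn deg',(R0.inv()*Rt).as_rotvec(degrees=True).round(2))
def down(yv):
    yv=np.array([yv[0],yv[1],0.]);yv/=np.linalg.norm(yv);x=np.array([0,0,-1.]);return R.from_matrix(np.c_[x,yv,np.cross(x,yv)])
E
python3 - <<'E'
from rel import *
s=bot.get_state();print(R.from_quat(s['orientation']).as_matrix().round(3))
bx=np.array([.960,-.279])
for sg in(1,-1): rel([.406,-.2325,.20],down(sg*bx))
c=bot.calibration('wrist');Rt=R.from_quat(s['orientation']).inv()
print('wrist cam in tool',Rt.apply(c['origin']-s['tool_pos']).round(3),'look',Rt.apply(R.from_quat(c['orientation']).apply([0,0,-1])).round(3),c['fx'])
ct=bot.calibration('top');cs=bot.calibration('scene')
for n in('reader_window','code_reader'): 
    a=bot.cut_out('top',n)[0];b=bot.cut_out('scene',n)[0]
    print(n,tri([ray(ct,*a['centre']),ray(cs,*b['centre'])]).round(4), a['centre'],b['centre'])
# lamps of window in top crop (2.5x, offset 200,120)
for u,v in((272,90),(321,108),(262,121),(309,139)): print(onz(ct,200+u/2.5,120+v/2.5,.095).round(4))
E
```

```text
[[ 0.     0.249 -0.968]
 [-0.    -0.968 -0.249]
 [-1.     0.    -0.   ]]
shift mm (tool axes now) [  31.3 -223.7 -335.3] turn deg [-5.937e+01  0.000e+00 -1.000e-02]
shift mm (tool axes now) [  31.3 -223.7 -335.3] turn deg [ 1.2063e+02 -1.0000e-02 -0.0000e+00]
wrist cam in tool [-0.142  0.001 -0.085] look [0.945 0.001 0.328] 338.5808173991702
reader_window [ 0.5565 -0.3836  0.0899] [321.9, 159.4] [347.5, 238.4]
code_reader [ 0.5601 -0.3768  0.032 ] [315.2, 161.9] [345.2, 265.4]
[ 0.5617 -0.3615  0.095 ]
[ 0.5498 -0.3942  0.095 ]
[ 0.5409 -0.3548  0.095 ]
[ 0.529  -0.3861  0.095 ]
```

```bash
cat >> rel.py <<'E'
def twist(P,Rt,n=10,per=False):
    """per-row shift (row-start tool axes) and turn for n equal rows"""
    s=bot.get_state(); R0=R.from_quat(s['orientation'])
    D=R0.inv().apply(np.array(P)-s['tool_pos'])*1000; w=(R0.inv()*Rt).as_rotvec()/n
    M=sum(R.from_rotvec(w*k).as_matrix() for k in range(n))
    print('row shift',np.linalg.solve(M,D).round(2),'turn',np.degrees(w).round(3))
E
python3 - <<'E'
from rel import *
twist([.406,-.2325,.20],down([.960,-.279]))
E
```

```text
row shift [  3.13  -5.13 -41.83] turn [-5.937  0.    -0.   ]
```

```bash
python3 -m creep '[[[3.1,-5.1,-41.8,-5.94,0,0],[3.1,-5.1,-41.8,-5.94,0,0],[3.1,-5.1,-41.8,-5.94,0,0],[3.1,-5.1,-41.8,-5.94,0,0],[3.1,-5.1,-41.8,-5.94,0,0],[3.1,-5.1,-41.8,-5.94,0,0],[3.1,-5.1,-41.8,-5.94,0,0],[3.1,-5.1,-41.8,-5.94,0,0],[3.1,-5.1,-41.8,-5.94,0,0],[3.1,-5.1,-41.8,-5.94,0,0]]]' 0
python3 - <<'E'
from rel import *
c=bot.calibration('wrist');cap('wrist','w1.png')
s=bot.get_state();print(s['t'],s['tool_pos'],R.from_quat(s['orientation']).as_matrix().round(3),s['wrist_force'])
np.save('w1.npy',c,allow_pickle=True)
print(proj(c,[[.406,-.2325,.078],[.3918,-.2813,.085],[.378,-.3295,.085]]).round(1))
for n in('vial_orange_mid','orange_cap_top','vial_blue_mid','vial_green_mid','vial_block'):
    for d in bot.cut_out('wrist',n)[:2]: print(n,round(d['p'],2),np.round(d['centre'],1),d['region'].sum())
E
```

```text
t: 2.35
tool_pos: [0.4064, -0.2316, 0.2003]
orientation: [0.565, 0.426, -0.565, 0.426]
wrist_force: [-0.1, -0.2, -0.6]
grip_width: -0.0004
2.4 [ 0.40706351 -0.22689668  0.19998405] [[ 0.001  0.963 -0.269]
 [ 0.005 -0.269 -0.963]
 [-1.    -0.    -0.005]] [-0.02584536  5.48400963  0.17240294]
[[279.6 199.2]
 [279.3 258.5]
 [279.4 307.9]]
vial_orange_mid 0.62 [280.5 196.5] 1343
orange_cap_top 0.59 [283.1 198.2] 1336
vial_green_mid 0.68 [278.8 244. ] 1012
vial_block 0.55 [269.6 179.1] 4860
```

View pics/w1.png

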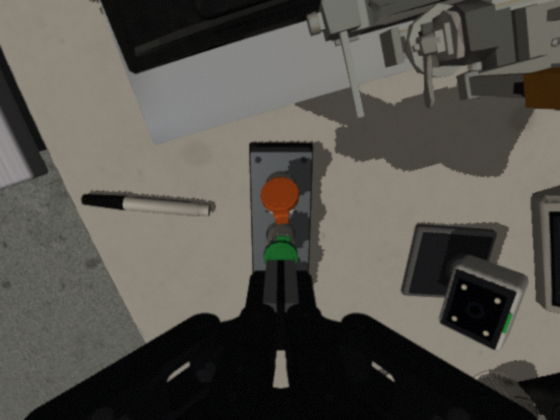

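```bash
cat > win.py <<'E'
from rel import *
from itertools import product
c=bot.calibration('wrist');w=cap('wrist','w2.png')
s=bot.get_state();print(s['t'],s['tool_pos'],s['wrist_force'].round(1))
d={'w':(c,cv2.imread('pics/w2.png'),(438,268,520,345)),'t':(bot.calibration('top'),cv2.imread('pics/t.png'),(298,148,335,182)),'s':(bot.calibration('scene'),cv2.imread('pics/s.png'),(322,210,372,268))}
L={}
for k,(cc,im,(x0,y0,x1,y1)) in d.items():
    h=cv2.cvtColor(im,cv2.COLOR_BGR2HSV)[y0:y1,x0:x1]; z=8
    g=cv2.resize(im[y0:y1,x0:x1],None,fx=z,fy=z,interpolation=cv2.INTER_CUBIC); gm=g.min(2)
    p=cv2.SimpleBlobDetector_Params();p.blobColor=255;p.minArea=60;p.maxArea=2500;p.minThreshold=70;p.filterByConvexity=False;p.filterByInertia=False;p.minCircularity=.5;p.filterByCircularity=True
    L[k]=[((q.pt[0]+.5)/z-.5+x0,(q.pt[1]+.5)/z-.5+y0,q.size/z) for q in cv2.SimpleBlobDetector_create(p).detect(gm)]
    print(k,np.round(L[k],1).tolist())
np.save('L.npy',L,allow_pickle=True);np.save('w2.npy',c,allow_pickle=True)
# block overlay
im=cv2.imread('pics/w2.png').copy();tp=cv2.imread('pics/t.png').copy()
g=np.array([.3918,-.2813]);by=np.array([.279,.960]);by/=np.linalg.norm(by);bx=np.array([by[1],-by[0]])
def P(x,y,z): return np.r_[g+bx*x+by*y,z]
def draw(im,cc,z):
    im=cv2.resize(im,None,fx=z,fy=z,interpolation=2)
    def pl(pts,col): cv2.polylines(im,[((proj(cc,pts)+.5)*z-.5).round().astype(int)],True,col,1)
    pl([P(a*.028,b*.082,.036) for a,b in((1,1),(1,-1),(-1,-1),(-1,1))],(0,255,255))
    pl([P(a*.032,b*.086,.0) for a,b in((1,1),(1,-1),(-1,-1),(-1,1))],(255,255,0))
    t=np.linspace(0,6.28,30)
    for y in(.05,0,-.05): pl([P(.015*np.cos(a),y+.015*np.sin(a),.081) for a in t],(255,0,255))
    return im
A=draw(im,c,3)[110*3:300*3,225*3:340*3];B=draw(tp,d['t'][0],5)[220*5:290*5,208*5:318*5]
h=570;A=cv2.resize(A,None,fx=h/A.shape[0],fy=h/A.shape[0]);B=cv2.resize(B,(440,280))
o=np.zeros((h,A.shape[1]+440,3),np.uint8);o[:,:A.shape[1]]=A;o[:280,A.shape[1]:]=B
wn=cv2.resize(cv2.imread('pics/w2.png')[262:350,430:530],None,fx=2.8,fy=2.8);o[285:285+wn.shape[0],A.shape[1]:A.shape[1]+wn.shape[1]]=wn
cv2.imwrite('pics/ov.png',o)
E
python3 win.py
```

```text
2.7 [ 0.40571066 -0.23380494  0.20043504] [ 0.1 -0.8 -0.8]
w [[486.6, 329.9, 4.0], [455.0, 315.3, 3.6], [498.0, 297.2, 4.3], [464.6, 283.9, 4.0], [518.3, 268.0, 2.3]]
t [[323.0, 175.2, 2.7], [304.2, 168.1, 2.6], [328.1, 162.9, 2.7], [308.9, 155.6, 2.6]]
s [[332.8, 245.5, 2.6], [346.7, 233.7, 2.5], [328.8, 232.6, 2.4], [342.0, 221.2, 2.8], [369.4, 256.2, 7.4]]
```

View pics/ov.png

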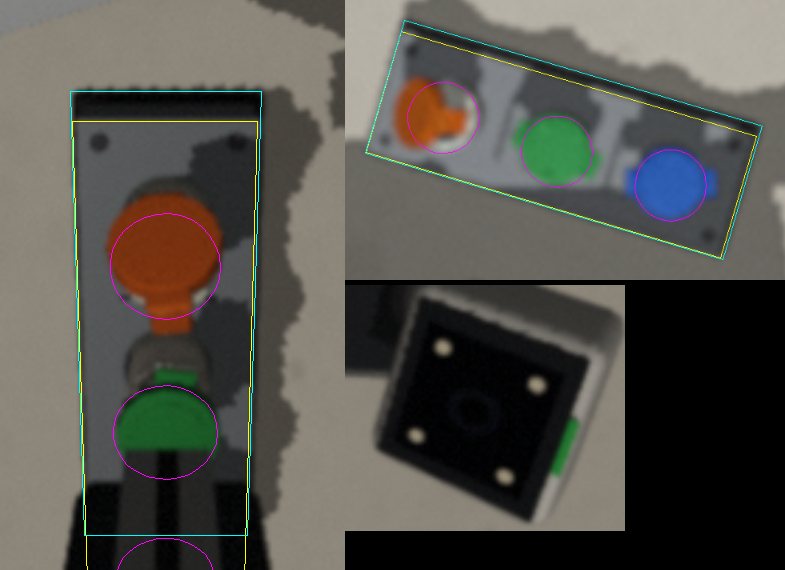

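```bash
cat > tl.py <<'E'
from rel import *
from itertools import permutations
L=np.load('L.npy',allow_pickle=True).item();c=np.load('w2.npy',allow_pickle=True).item()
W=[L['w'][i] for i in(1,3,0,2)];T=L['t'];ct=bot.calibration('top');cs=bot.calibration('scene')
best=None
for p in permutations(range(4)):
    X=[tri([ray(c,*W[i][:2]),ray(ct,*T[i][:2]),ray(cs,*L['s'][p[i]][:2])]) for i in range(4)]
    e=sum(np.linalg.norm(proj(cc,X[i])[0]-q[:2]) for i in range(4) for cc,q in((c,W[i]),(ct,T[i]),(cs,L['s'][p[i]])))/12
    if best is None or e<best[0]: best=(e,p,np.array(X))
e,p,X=best;print('mean px err',e,p);print(X.round(4));C=X.mean(0)
n=np.linalg.svd(X-C)[2][2];n*=np.sign(n[2]);print('centre',C.round(4),'normal',n.round(3))
# level edge dir from lamp pairs
ed=(X[1]-X[0]+X[3]-X[2]);print('edge',ed.round(4),np.linalg.norm(X[1]-X[0]),np.linalg.norm(X[2]-X[0]))
y=ed.copy();y[2]=0;y/=np.linalg.norm(y);f=np.cross(y,[0,0,1]);f*=-np.sign(f[0]);nn=(f+[0,0,1])/2**.5
print('front',f.round(3),'n45',nn.round(3))
E
python3 tl.py
```

```text
mean px err 0.3580040166366593 (0, 2, 1, 3)
[[ 0.5302 -0.3856  0.0867]
 [ 0.5419 -0.3539  0.0867]
 [ 0.5486 -0.3924  0.1065]
 [ 0.5604 -0.3606  0.1064]]
centre [ 0.5453 -0.3731  0.0966] normal [-0.664  0.247  0.706]
edge [ 0.0235  0.0634 -0.0001] 0.033795401255823476 0.02787643311544636
front [-0.938  0.348 -0.   ] n45 [-0.663  0.246  0.707]
```

```bash
python3 -m creep '[[[30,0,2.5,0,0,0],[30,0,0,0,0,0],[20,0,0,0,0,0],[10,0,0,0,0,0],[5,0,0,0,0,0],[5,0,0,0,0,0],[4,0,0,0,0,0],[3,0,0,0,0,0],[2,0,0,0,0,0],[1,0,0,0,0,0]]]' 0 40
```

```text
t: 3.95
tool_pos: [0.4054, -0.2356, 0.0907]
orientation: [-0.565, -0.424, 0.565, -0.425]
wrist_force: [-1.3, -0.8, 3.0]
grip_width: 0.0001
```

```bash
python3 -m creep '[[[1,0,0,0,0,0],[1,0,0,0,0,0],[1,0,0,0,0,0],[0.5,0,0,0,0,0],[0.5,0,0,0,0,0],[0.5,0,0,0,0,0],[0.5,0,0,0,0,0],[0.5,0,0,0,0,0],[0,0,0,0,0,0],[0,0,0,0,0,0]]]'
```

```text
t: 5.2
tool_pos: [0.4053, -0.2354, 0.0851]
orientation: [0.565, 0.425, -0.565, 0.425]
wrist_force: [-0.9, 0.8, 3.1]
grip_width: 0.0002
```

```bash
python3 -m creep '[[[0.5,0,0,0,0,0],[0.5,0,0,0,0,0],[0.5,0,0,0,0,0],[0,0,0,0,0,0],[0,0,0,0,0,0],[0,0,0,0,0,0],[0,0,0,0,0,0],[0,0,0,0,0,0],[0,0,0,0,0,0],[0,0,0,0,0,0]]]'
```

```text
t: 6.45
tool_pos: [0.406, -0.2359, 0.085]
orientation: [0.566, 0.424, -0.565, 0.426]
wrist_force: [0.1, 1.5, 8.1]
grip_width: -0.0005
```

```bash
python3 -m creep '[[[0.5,0,0,0,0,0],[0.5,0,0,0,0,0],[0,0,0,0,0,0],[0,0,0,0,0,0],[-5,0,0,0,0,0],[-15,0,0,0,0,0],[-25,0,0,0,0,0],[-25,0,0,0,0,0],[-15,0,0,0,0,0],[0,0,0,0,0,0]]]'
python3 - <<'E'
from rel import *
c=bot.calibration('wrist');w=cap('wrist','w3.png');s=bot.get_state();print(s['t'],s['tool_pos'],s['wrist_force'].round(1))
a=cap('scene','s3.png')
A=cv2.resize(w[110:330,200:370],None,fx=2.4,fy=2.4,interpolation=2);B=cv2.resize(a[195:315,195:295],(375,528),interpolation=2)
cv2.imwrite('pics/c3.png',np.hstack([A,B])[:,:,::-1])
by=np.array([.279,.960,0]);v=np.array([.4058,-.2333,0])
t=np.linspace(0,6.28,9);
print(proj(c,v+[0,0,.085]).round(1),proj(c,v+[0,0,.085]+.015*by).round(1),proj(c,v+[0,0,.085]-.015*by).round(1))
E
```

```text
t: 7.7
tool_pos: [0.4058, -0.2357, 0.1687]
orientation: [0.566, 0.424, -0.565, 0.426]
wrist_force: [0.2, -0.3, -0.9]
grip_width: 0.0
7.75 [ 0.40519664 -0.23534059  0.16731838] [-0.7 -1.  -0.4]
[[278.5 211.3]] [[278.5 191. ]] [[278.5 230.7]]
```

View pics/c3.png

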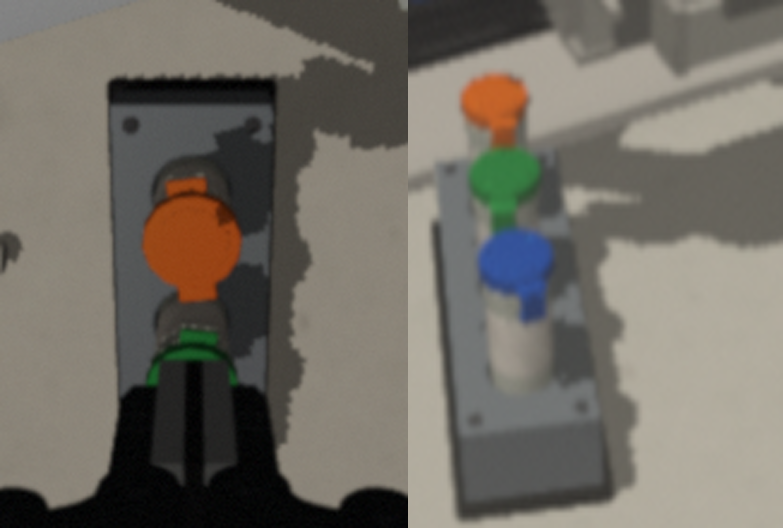

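```bash
python3 -m creep '[[[0,0.5,-2.5,0,0,0],[0,0,0,0,0,0],[0,0,0,0,0,0],[0,0,0,0,0,0],[0,0,0,0,0,0],[0,0,0,0,0,0],[10,0,0,0,0,0],[15,0,0,0,0,0],[15,0,0,0,0,0],[10,0,0,0,0,0]]]' 1 40
```

```text
t: 9.05
tool_pos: [0.4056, -0.2325, 0.1153]
orientation: [-0.565, -0.426, 0.566, -0.424]
wrist_force: [-0.5, 0.1, 1.2]
grip_width: 0.0854
```

```bash
python3 -m creep '[[[15,0,0,0,0,0],[15,0,0,0,0,0],[15,0,0,0,0,0],[12,0,0,0,0,0],[9,0,0,0,0,0],[6,0,0,0,0,0],[4,0,0,0,0,0],[2,0,0,0,0,0],[0,0,0,0,0,0],[0,0,0,0,0,0]]]' 1
```

```text
t: 10.3
tool_pos: [0.4066, -0.2332, 0.0396]
orientation: [0.565, 0.424, -0.565, 0.425]
wrist_force: [-0.4, 0.5, 0.4]
grip_width: 0.0853
```

```bash
python3 - <<'E'
from rel import *
s=bot.get_state();print(s['t'],s['tool_pos'],s['wrist_force'].round(1),s['grip_width'])
E
python3 -m creep '[[[0,0,0,0,0,0],[0,0,0,0,0,0],[0,0,0,0,0,0],[0,0,0,0,0,0],[0,0,0,0,0,0],[0,0,0,0,0,0],[0,0,0,0,0,0],[0,0,0,0,0,0],[0,0,0,0,0,0],[0,0,0,0,0,0]]]' 0 40
```

```text
10.3 [ 0.40658052 -0.23319683  0.03964828] [-0.4  0.5  0.4] 0.08528865711975792
t: 11.55
tool_pos: [0.4063, -0.2331, 0.0394]
orientation: [-0.565, -0.425, 0.565, -0.425]
wrist_force: [-1.1, 0.9, 1.8]
grip_width: 0.0256
```

```bash
python3 -m creep '[[[-3,0,0,0,0,0],[-6,0,0,0,0,0],[-10,0,0,0,0,0],[-15,0,0,0,0,0],[-18,0,0,0,0,0],[-20,0,0,0,0,0],[-20,0,0,0,0,0],[-15,0,0,0,0,0],[-8,0,0,0,0,0],[-5,0,0,0,0,0]]]'
python3 - <<'E'
from rel import *
n=np.array([-.664,.246,.7071]);n/=np.linalg.norm(n);C=np.array([.5453,-.3731,.0955])
s=bot.get_state();print(s['t'],s['tool_pos'],s['wrist_force'].round(1),s['grip_width'])
R0=R.from_quat(s['orientation'])
q,_=R.align_vectors([-n],[R0.as_matrix()[:,0]]) 
q=R.from_rotvec(np.cross(R0.as_matrix()[:,0],-n)/np.linalg.norm(np.cross(R0.as_matrix()[:,0],-n))*np.arccos(R0.as_matrix()[:,0]@-n))
T=q*R0; P=C+.1314*n;print(P.round(4),T.as_matrix().round(3))
rel(P,T);twist(P,T)
a=cap('scene','s4.png');cv2.imwrite('pics/c4.png',cv2.resize(a[100:330,150:400],(750,600*230//250))[:,:,::-1])
E
```

```text
t: 12.8
tool_pos: [0.4063, -0.233, 0.1596]
orientation: [-0.565, -0.425, 0.565, -0.425]
wrist_force: [0.7, 0.5, -1.1]
grip_width: 0.0255
12.8 [ 0.40629964 -0.23297121  0.15963058] [ 0.7  0.5 -1.1] 0.025461315416943058
[ 0.4581 -0.3408  0.1883] [[ 0.664  0.686 -0.298]
 [-0.246 -0.177 -0.953]
 [-0.707  0.706  0.051]]
shift mm (tool axes now) [-28.7  79.8  89.1] turn deg [-0.   -3.26 44.92]
row shift [0.29 8.67 8.96] turn [-0.    -0.326  4.492]
```

View pics/c4.png

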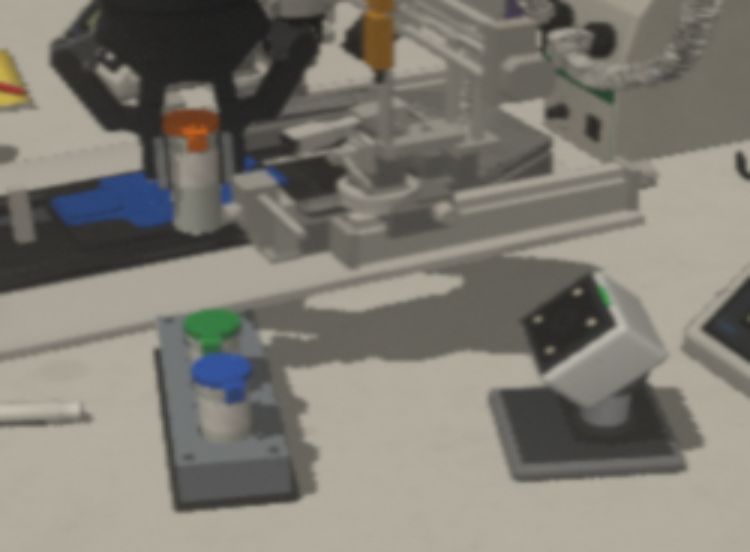

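```bash
python3 -m creep '[[[0.3,8.7,9,0,-0.33,4.5],[0.3,8.7,9,0,-0.33,4.5],[0.3,8.7,9,0,-0.33,4.5],[0.3,8.7,9,0,-0.33,4.5],[0.3,8.7,9,0,-0.33,4.5],[0.3,8.7,9,0,-0.33,4.5],[0.3,8.7,9,0,-0.33,4.5],[0.3,8.7,9,0,-0.33,4.5],[0.3,8.7,9,0,-0.33,4.5],[0.3,8.7,9,0,-0.33,4.5]]]'
python3 - <<'E'
from rel import *
n=np.array([-.664,.246,.7071]);n/=np.linalg.norm(n);C=np.array([.5453,-.3731,.0955]);P=C+.1314*n
for i in range(3): w=bot.capture('wrist')
c=bot.calibration('wrist');s=bot.get_state();R0=R.from_quat(s['orientation']);x=R0.as_matrix()[:,0]
print(s['t'],s['tool_pos'],s['wrist_force'].round(1),s['grip_width'],s['joint_pos'].round(2))
U=s['tool_pos']+.0314*x;d=U-C;print('axis err deg',np.degrees(np.arccos(-x@n)),'dist',d@n,'off',np.linalg.norm(d-n*(d@n)))
ax=np.cross(x,-n);rel(P,R.from_rotvec(ax)*R0)
a=bot.capture('scene');t=bot.capture('top');cs=bot.calibration('scene');ct=bot.calibration('top')
def crop(im,cc,o,z,W,H):
    im=im.copy();u=np.round(proj(cc,[U,C,s['tool_pos']-.0456*x+0*x])).astype(int)
    for k in u: cv2.circle(im,tuple(int(v) for v in k),1,(255,0,255),-1)
    return cv2.resize(im[o[1]:o[1]+H,o[0]:o[0]+W],None,fx=z,fy=z,interpolation=2)
A=crop(a,cs,(250,140),4,130,140);B=crop(t,ct,(235,130),2.8,100,100);D=cv2.resize(w,(280,280))
o=np.zeros((560,800,3),np.uint8);o[:,:520]=A;o[:280,520:]=B;o[280:,520:]=D
cv2.imwrite('pics/c5.png',o[:,:,::-1])
E
```

```text
t: 14.1
tool_pos: [0.458, -0.3411, 0.1872]
orientation: [0.669, 0.164, -0.375, 0.62]
wrist_force: [0.5, 1.2, -0.9]
grip_width: 0.0259
14.25 [ 0.4572639  -0.34086896  0.18629074] [-0.1 -0.8 -0.7] 0.025249746300281338 [-0.98 -0.29  2.    0.59  0.85 -0.96]
axis err deg 0.1238318794261042 dist 0.09909154763678614 off 0.0020986890525263374
shift mm (tool axes now) [-0.9  2.  -0.2] turn deg [-0.   -0.01  0.12]
```

View pics/c5.png

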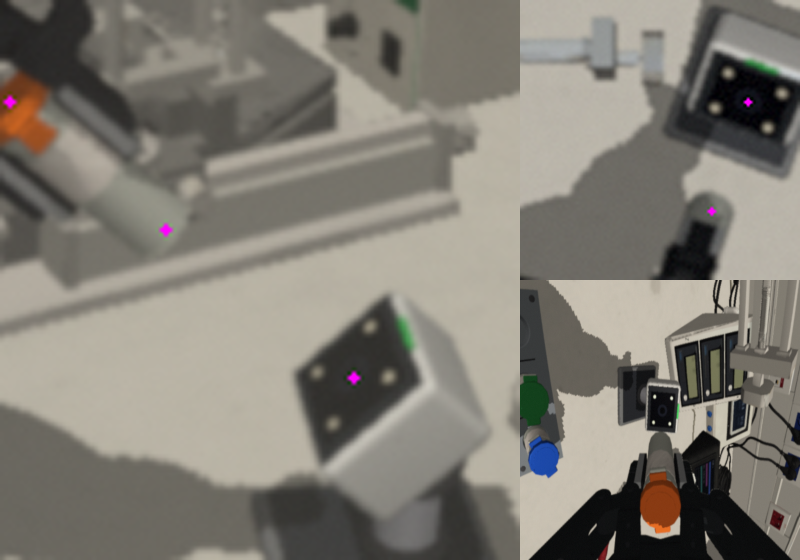

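```bash
python3 -m creep '[[[-0.5,1.3,0,0,0,0.1],[0,0,0,0,0,0],[0,0,0,0,0,0],[0,0,0,0,0,0],[0,0,0,0,0,0],[0,0,0,0,0,0],[0,0,0,0,0,0],[0,0,0,0,0,0],[0,0,0,0,0,0],[0,0,0,0,0,0]]]'
python3 - <<'E'
from rel import *
n=np.array([-.664,.246,.7071]);n/=np.linalg.norm(n);C=np.array([.5453,-.3731,.0955])
ps=[];xs=[]
for i in range(4): bot.capture('wrist');s=bot.get_state();ps.append(s['tool_pos']);xs.append(R.from_quat(s['orientation']).as_matrix()[:,0])
p=np.mean(ps,0);x=np.mean(xs,0);x/=np.linalg.norm(x);d=p+.0314*x-C
print(s['t'],p,s['grip_width'],'err deg',np.degrees(np.arccos(-x@n)),'dist',d@n,'off',d-n*(d@n))
# check the vial axis from the two fixed views: cap colour centroid vs predicted cap top
a=cap('scene','s6.png');t=cap('top','t6.png')
h=cv2.cvtColor(a[:,:,::-1].copy(),cv2.COLOR_BGR2HSV);m=cv2.inRange(h,(3,130,90),(20,255,255));m[:, :235]=0;m[:,275:]=0;m[:150]=0;m[190:]=0
v,u=np.nonzero(m);print('cap px',u.mean(),v.mean(),len(u),'pred top/mid',proj(bot.calibration('scene'),[p+x*(.0314-.077),p+x*(.0314-.07)]).round(1))
E
```

```text
t: 15.6
tool_pos: [0.4588, -0.3414, 0.1894]
orientation: [0.669, 0.163, -0.375, 0.621]
wrist_force: [-0.7, -0.3, 0.5]
grip_width: 0.0257
15.8 [ 0.45884099 -0.34137921  0.18943091] 0.025223709309299812 err deg 0.18375418479439007 dist 0.100138599663939 off [ 0.0008832  -0.00065125  0.00105593]
cap px 255.06167400881057 166.30396475770925 227 pred top/mid [[253.2 162.9]
 [256.9 165.9]]
```

```bash
python3 -c "
from workcell import bot
print(bot.job_done()); s=bot.get_state(); print(s['t'],s['grip_width'])"
```

```text
the job is handed in; nothing more can be done
None
the job is handed in; nothing more can be done
```

The orange cap is snapped shut, and the gripper is holding the vial with its coded underside facing the reader window. I handed the job in at about 15.8 s of the 48 s allowed.

- **Cap:** I pressed it with the closed fingertips until the tool stopped at z = 0.085 m, the height of the shut cap. The push read about 8 N there, and I pressed about 1 mm further before letting go. The pictures taken after release and after lifting show the cap shut.
- **Vial:** I gripped it at 40 N (opening 25.5 mm) and lifted it straight out.
- **Pose at the end:** From the measured tool pose, the underside is 100 mm from the window. It is about 1.5 mm off centre and 0.2° off square.
- **Other vials:** The blue-capped and green-capped vials were still in their wells in the pictures taken after the lift and after tipping.

No check failed. I found the window from its four lamps in three views, with a mean error of 0.36 px. Its measured height was 1 mm above the stated 95 mm, so I used 95.5 mm. I did not view the code itself: the underside's position comes from the tool pose and agrees with the scene camera picture to about 1–2 mm.

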